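# Take a sanded cup out through the dust cabinet's pass box

## Robot

A 6-joint arm with a two-finger parallel gripper is mounted at the origin on a cart in front of the work surface, level with it; the furniture and walls round the work are solid. World frame = base frame: x ahead of the robot, y to its left, z up, the work surface at z = 0. Lengths are in m, angles in degrees, forces in N, time in s.
With the tool pointing down it reaches from about 0.325 to 0.75 m from the base axis. Payload 7.6 kg.
Tool frame: the origin (TCP) lies midway between the tips of the shut fingers; the grasp point (between the pads) lies 19 mm behind it; z points along the fingers, y is the line along which they close (so a half turn about z gives the same grasp; the last joint's range is limited). The gripper opens to 85 mm and grips with 20 to 120 N. Pads are 22 mm wide; open, the fingers measure 114 mm over their backs; the gripper's body (76 mm by 85 mm) begins 54 mm behind the grasp point. The pads swing forward as they close: fully open they stand 13 mm farther back than shut.
Start: joints at [72.347, 2.991, 80.254, -0, 96.75, -4.028], TCP at [0.124, 0.51, 0.231] pointing down, gripper open.
Joint ranges: [-166.34, 166.34], [-52.06, 124.39], [6.96, 135.62], [-60.46, 240.46], [14.63, 156.25], [-167.68, 167.68]. Speed limits (degrees/s): [147.25, 147.25, 172.46, 180, 180, 180].

## Interface

Orientations are given as [roll, pitch, yaw] about the fixed x, y, z axes, in that order (R = Rz(yaw) Ry(pitch) Rx(roll)).
In Python, from rig import env gives the robot as it stands. The module is installed in compiled form; this text tells all that it offers.
- The arm moves only by the tool drive_tool, never from a script. Its argument "increments" is a list of rows, each a list of 5 numbers: the finger opening in cm, from 0 to 8.54, then the shift along the tool's x, y, z in cm, then the turn about the tool's z in degrees. In form: [[hand, x, y, z, roll], ...]. A call has 1 to 5 rows; each row shifts and turns the commanded pose from where the row before left it, along the tool's axes as they then stand; what a row does not reach is not made up. A row lasts 1/10 s, in which the tool goes at most 50 mm and 8.59 degrees, less where a joint would pass 70% of its speed; a pose out of reach is approached as far as the arm can. A call is refused whole if a number of a shift passes 5 or a number of a turn 8.59, either way. A call with a gripper value outside its range is refused whole. The fingers move at their own pace and stop on an object; "grip_force" is the grip in N (left out, the last holds). Time passes only in rows, so rows that do not move let the fingers close. It gives the time, the measured TCP pose, the force, the opening and the grip force at its end, in the units of the state.
- env.read_state(): the state, without advancing time (a new reading comes with each control period).
- env.read_camera(name): name is "scene" or "side" or "wrist"; returns the picture (384x512x3 uint8, red, green, blue); there is no depth.
- env.get_calibration(name): a dict with "fx", "fy", "cx", "cy" (pixels), "origin" and "rotation" of the camera in the world. Camera axes: x right, y down, z forward; pixel columns grow to the right and rows downward; lengths in m; the calibration is good to about 2 mm. A picture is of the moment at which its call begins: read the wrist's pose just before it. get_calibration takes no time and is no camera call; for the wrist camera it gives the pose at the moment of the call.
- env.sign_off(): hands the job in; it is judged then, once.
The state is a dict: "time": time; "joints": joint angles; "qd": joint speeds; "joint_efforts": joint torques, N m; "position": TCP position; "ee_rot": TCP orientation; "ft_force": force on the tool from outside, world axes, zero at the start; "moment": the same for the moment, N m; "width": finger opening in m; "finger_force": force on a finger pad.
Only numpy, scipy, OpenCV 4.12 (cv2) and the standard library are available. Lean on these libraries where they do the work, as an engineer would, in place of code of your own. Each camera call takes 0.05 s, during which the arm holds its last target. There are 200 camera calls.

## Task

A sanded cup waits in the pass box of the dust cabinet. Before opening anything, press the red cross handle of the inner shutter down until you feel it firm on its stop, so that no dust gets out; only then push the clear outer flap over by its lip until it hangs wide open. Reach in under the roof, take the cup out and stand it upright in the middle of the banding wheel without letting it fall, leaving the shutter shut, the flap open for the next piece and the other things on the table where they are.

Things in the scene. Friction and masses are not known exactly. Their poses are not given: they have to be found in the camera images.
- pass_box: White pass box (200 wide, 225 deep, 165 high) on the table, fixed; opens to the robot's right. Origin: at table height under the middle of its front edge; x runs into the box (to the robot's left), y towards the robot, z up; figures below are mm in these axes. Floor inside z 8, inner side faces y -90 and 90, front lip x 0 to 10, z 50. The wall of the blue dust cabinet, 400 above the table, is at x 295.
- roof_edge (a point): Middle of the front edge of the box's clear roof (x 100; upper face z 169; it runs back to the wall at x 213). The opening slopes from the front lip (x 0, z 50) up to this edge. More than half of the cup is under the roof: reach it through the slope with the tool leaning out to the front side by about 40 degrees, not from straight above.
- shutter (a joint): Inner door: a steel shutter in the back wall of the pass box, sliding up and down in stiff guides. Metres above its stop: 0 = fully shut, up to 0.09. It may hang 0 to 30 mm open and stays where it is left; about 2 N of downward push moves it, and a firm stop stands at 0.
- shutter_handle (a point): Middle of the upper face of the shutter's red cross handle (bar 100 along the box's y, 22 wide, 16 high). It moves with the shutter; shut, it stands at box x 230, y 0, z 213, which is 44 above the roof and 65 from the cabinet's wall.
- flap (a joint): Outer door: clear flap in a steel frame, hinged at its lower edge, closing the sloping front. Radians: 0 = shut (held by its weight); grows as its upper edge swings up, out of the box and down (box -x); upright at about 0.7; from about 1.0 it sinks by itself, slowly, to its stop at 1.75 and stays there.
- flap_hinge (a point): Middle of the flap's hinge line, at box x -2, z 50; the hinge runs along the box's y. The flap is 200 wide and reaches 152 from the hinge, plus the lip.
- flap_lip (a point): Middle of the top edge (red bead, radius 4) of the lip on the flap: a tab 120 wide, 4 thick; with the flap shut it stands nearly upright to 45 above the roof, at box x about 103, z 213. Closed fingertips let down behind it to about 10 above the roof can push it towards box -x (about 2 N) round the hinge at a radius of about 190. It moves with the flap.
- cup_center (a point): Centre, half-way up, of the terracotta cup without handle: 69 high, outside about 64 across at half height and up to 67 at the rim, 54 at the foot, wall about 6, 0.1 to 0.2 kg; stands upright, mouth up (z along its axis), on the floor of the pass box.
- wheel_top (a point): Centre of the upper face of the banding wheel's white round plate (200 across, face 97 above the table, level, does not turn); z up.
- tape_roll: Roll of masking tape lying flat, 98 across, 25 high; origin under its centre. Leave it.
- stamp_tin: Green tin with closed lid, 69 x 101 x 24; origin under its centre. Leave it.
- cutter_big: Tinned ring cutter, 69 across, 28 high; origin under its centre. Leave it.
- bottle_small: Small brown dropper bottle, 34 across, 102 high; origin under its centre. Leave it.

How it is judged:
By the outcome, as a careful person would: the job done as asked, in the order asked, and still so for the second after the job is handed in, with the robot touching nothing.
It also fails if it takes over 67 s, if anything falls off the work surface, if the arm or the gripper's body presses on something with over 40 N, if the wrist force passes 120 N, or if a joint passes its speed limit or range.

## Working session

There is one attempt and no reset: what is moved stays moved. The work goes in short steps, Python scripts to look and compute and a tool call to move; the robot and the scene stay as the last step left them, time stands still between calls to the robot, and variables do not carry over. Pictures are saved under pics/ and viewed, at most 12 in all, crops included, and the job is handed in when it is done.

Besides the shell and the picture viewer there is one more tool, called after "Emit:" as name(argument=value, ...) on one line, values as JSON. drive_tool: Moves the arm, as the interface text tells. Its arguments: {"type":"object","properties":{"increments":{"type":"array","items":{"type":"array","items":{"type":"number"}}},"grip_force":{"type":"number"}},"required":["increments"]}

```bash
mkdir -p pics; ls
python3 - <<'E'
from rig import env
import cv2,numpy as np
s=env.read_state();print({k:np.round(v,3).tolist() for k,v in s.items()})
for n in("scene","side"):
    im=env.read_camera(n);cv2.imwrite(f"pics/{n}0.png",im[:,:,::-1])
    c=env.get_calibration(n);print(n,{k:np.round(v,4).tolist() for k,v in c.items()})
a=[cv2.imread(f"pics/{n}0.png") for n in("scene","side")]
E
```

```text
pics
{'time': 0.0, 'joints': [72.347, 3.027, 80.313, -0.0, 96.75, -4.026], 'qd': [0.083, 0.049, -0.007, 0.039, -0.042, 0.054], 'joint_efforts': [0.001, -38.165, -36.02, -0.0, 0.006, -0.0], 'position': [0.124, 0.51, 0.23], 'ee_rot': [-179.91, -0.006, 166.373], 'ft_force': [-0.585, -0.379, -0.241], 'moment': [-0.007, -0.019, -0.006], 'finger_force': 0.0, 'width': 0.086}
scene {'fx': 359.7164, 'fy': 359.7164, 'cx': 253.9238, 'cy': 187.4875, 'origin': [0.568, -0.7412, 0.6546], 'rotation': [-122.6107, 0.5893, -0.2741]}
side {'fx': 455.0338, 'fy': 455.0338, 'cx': 256.1717, 'cy': 186.2854, 'origin': [1.3313, -0.3242, 1.0824], 'rotation': [-136.6588, 0.0483, 64.6244]}
```

View pics/scene0.png

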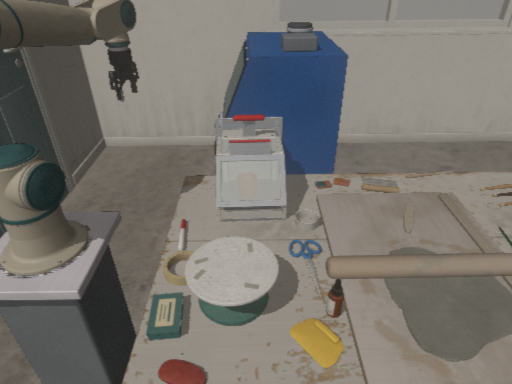

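View pics/side0.png

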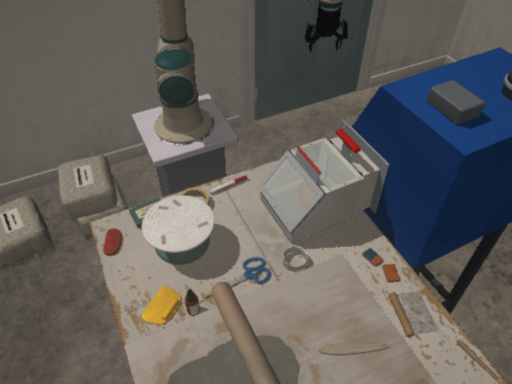

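The scene view shows the lip at about (250,141), the handle at (249,117), the box front bottom edge from (221,218) to (285,217) and the wheel plate at (232,271). In the side view the lip is at about (309,156), the handle at (348,141) and the wheel at (179,223).

```bash
cat > h.py <<'E'
from rig import env
import cv2,numpy as np
from scipy.spatial.transform import Rotation as R
def cal(n,c=None):
    c=c or env.get_calibration(n); r=np.array(c['rotation'])
    M=r if r.shape==(3,3) else R.from_euler('xyz',r,degrees=True).as_matrix()
    return c['fx'],c['fy'],c['cx'],c['cy'],np.array(c['origin']),M
def ray(C,uv):
    fx,fy,cx,cy,o,M=C; return o,M@np.array([(uv[0]-cx)/fx,(uv[1]-cy)/fy,1])
def plane(C,uv,z):
    o,d=ray(C,uv); return o+d*(z-o[2])/d[2]
def tri(Cs,uvs):
    A=np.zeros((3,3));b=np.zeros(3)
    for C,uv in zip(Cs,uvs):
        o,d=ray(C,uv);d/=np.linalg.norm(d);P=np.eye(3)-np.outer(d,d);A+=P;b+=P@o
    p=np.linalg.solve(A,b)
    return p,[np.linalg.norm((np.eye(3)-np.outer(d,d)/(d@d))@(p-o)) for o,d in (ray(C,u) for C,u in zip(Cs,uvs))]
def proj(C,p):
    fx,fy,cx,cy,o,M=C;q=M.T@(np.array(p)-o);return np.array([fx*q[0]/q[2]+cx,fy*q[1]/q[2]+cy])
def red(im):
    h=cv2.cvtColor(im,cv2.COLOR_BGR2HSV)
    return (((h[...,0]<8)|(h[...,0]>172))&(h[...,1]>130)&(h[...,2]>70)).astype(np.uint8)
def comps(m,amin=15):
    n,l,s,c=cv2.connectedComponentsWithStats(m.astype(np.uint8))
    return [(s[i].tolist(),c[i].round(1).tolist(),l==i) for i in range(1,n) if s[i,4]>=amin]
E
python3 - <<'E'
from h import *
Cs={n:cal(n) for n in("scene","side")}
for n in Cs:
    im=cv2.imread(f"pics/{n}0.png")
    for s,c,m in comps(red(im)):
        if c[1]<200:
            r=cv2.minAreaRect(np.argwhere(m)[:,::-1].astype(np.float32));print(n,'red',s,c,cv2.boxPoints(r).round(1).tolist())
    h=cv2.cvtColor(im,cv2.COLOR_BGR2HSV)
    g=cv2.inRange(h,(0,0,175),(180,40,255))
    for s,c,m in comps(cv2.morphologyEx(g,cv2.MORPH_CLOSE,np.ones((7,7))),1500):
        cnt=max(cv2.findContours(m.astype(np.uint8),0,1)[0],key=len);e=cv2.fitEllipse(cv2.convexHull(cnt))
        # sample hull to plane
        P=np.array([plane(Cs[n],p[0],.097)[:2] for p in cv2.convexHull(cnt)]).astype(np.float32)
        print(n,'white',s,c,np.round(e[0],1),cv2.minEnclosingCircle(P))
C=Cs['scene'];print(plane(C,(221,218.5),0),plane(C,(285,217.5),0))
E
```

```text
scene red [233, 115, 31, 5, 150] [248.3, 117.0] [[233.0, 115.0], [263.0, 115.0], [263.0, 119.0], [233.0, 119.0]]
scene red [230, 140, 40, 2, 69] [250.6, 140.5] [[230.0, 140.0], [269.0, 140.0], [269.0, 141.0], [230.0, 141.0]]
scene white [186, 238, 83, 67, 2864] [226.5, 274.4] [228.4 271.1] ((0.515670657157898, -0.18566635251045227), 0.09626135975122452)
side red [336, 129, 24, 24, 210] [347.5, 140.0] [[334.3999938964844, 131.5], [339.70001220703125, 126.5], [360.5, 148.60000610351562], [355.20001220703125, 153.60000610351562]]
side red [297, 147, 23, 27, 76] [308.6, 159.7] [[296.6000061035156, 147.39999389648438], [298.20001220703125, 145.89999389648438], [320.3999938964844, 171.8000030517578], [318.79998779296875, 173.1999969482422]]
side red [235, 176, 11, 7, 34] [240.0, 178.6] [[234.60000610351562, 179.1999969482422], [244.5, 174.8000030517578], [245.6999969482422, 177.6999969482422], [235.89999389648438, 182.0]]
side white [142, 196, 72, 55, 3095] [177.3, 222.9] [177.3 222.8] ((0.5166042447090149, -0.18105755746364594), 0.09981576353311539)
[0.46723572 0.11257416 0.        ] [0.65808569 0.11398446 0.        ]
```

Run:
```python
from h import *
Cs=[cal("scene"),cal("side")]
for nm,a,b in [("lip",(250.6,140.5),(308.6,159.7)),("handle",(248.3,117),(347.5,140)),
 ("lipL",(230,140.5),(297.5,146.5)),("lipR",(269.5,140.5),(319.7,172.5)),
 ("hL",(233,117),(337,129)),("hR",(263.5,117),(358,151.)),]:
    p,r=tri(Cs,[a,b]);print(nm,p.round(4),np.round(r,4))
```

```text
lip [0.5585 0.2033 0.2109] [0.0001 0.0001]
handle [0.5516 0.3328 0.2306] [0.0008 0.0008]
lipL [0.4993 0.2006 0.2131] [0.0001 0.0001]
lipR [0.6131 0.2068 0.2084] [0.0002 0.0002]
hL [0.5028 0.3279 0.2344] [0.0007 0.0007]
hR [0.6001 0.3363 0.2279] [0.0017 0.0017]
```

Emit:
drive_tool(increments=[[0,0,0,-4.5,-8.3],[0,0,0,-4.5,-8.3]])

```text
time: 0.3
position: [0.1234, 0.5095, 0.3206]
ee_rot: [-179.7, -0.1, -176.7]
ft_force: [-0.4, -0.1, 0.7]
width: 0.0594
finger_force: 0.0
```

Run:
```python
from h import *
s=env.read_state();M=R.from_euler('xyz',s['ee_rot'],degrees=True).as_matrix();print(s['time'],s['position'],s['ee_rot'],s['width'])
C=cal('wrist');print("cam in tool",(M.T@(C[4]-s['position'])).round(4),(M.T@C[5]).round(3))
```

```text
0.3 [0.12341442 0.50947604 0.32055544] [-1.79748573e+02 -9.58408323e-02 -1.76695514e+02] 0.059443519394724746
cam in tool [ 0.0841 -0.001  -0.141 ] [[-0.001 -0.944 -0.329]
 [ 1.    -0.001 -0.   ]
 [ 0.    -0.329  0.944]]
```

Emit:
drive_tool(increments=[[0,-2.3,-4.4,0,0],[0,-2.3,-4.4,0,0],[0,-2.3,-4.4,0,0],[0,-2.3,-4.4,0,0],[0,-2.3,-4.4,0,0]])

```text
time: 0.8
position: [0.2503, 0.2947, 0.3209]
ee_rot: [-180.0, -0.0, -177.0]
ft_force: [0.5, -0.2, -0.2]
width: -0.0001
finger_force: 0.0
```

Emit:
drive_tool(increments=[[0,-4.8,0,0,0],[0,-4.8,0,0,0],[0,-4.8,0,0,0],[0,-4.8,0,0,0],[0,0,0,0,0]])

```text
time: 1.3
position: [0.4456, 0.3055, 0.316]
ee_rot: [-179.7, -0.4, -177.2]
ft_force: [0.2, 1.0, -0.6]
width: 0.0001
finger_force: 0.0
```

Run:
```python
from h import *
C=cal('wrist');im=env.read_camera('wrist')[:,:,::-1].copy();cv2.imwrite('pics/w1.png',im)
for s,c,m in comps(red(im),40):
    r=cv2.boxPoints(cv2.minAreaRect(np.argwhere(m)[:,::-1].astype(np.float32)));print(s,c,r.round(1).tolist())
    print('at z.235',plane(C,c,.235).round(4),'at .213',plane(C,c,.213).round(4))
```

```text
[66, 67, 39, 13, 392] [83.7, 72.0] [[66.0, 79.0], [66.0, 67.0], [104.0, 67.0], [104.0, 79.0]]
at z.235 [0.3618 0.1872 0.235 ] at .213 [0.3618 0.1759 0.213 ]
[129, 237, 17, 78, 661] [136.9, 274.1] [[128.10000610351562, 237.5], [137.0, 236.39999389648438], [146.3000030517578, 313.1000061035156], [137.39999389648438, 314.20001220703125]]
at z.235 [0.515 0.211 0.235] at .213 [0.5301 0.2021 0.213 ]
[286, 262, 8, 26, 149] [289.9, 273.3] [[286.0, 262.0], [293.0, 262.0], [293.0, 287.0], [286.0, 287.0]]
at z.235 [0.508  0.3352 0.235 ] at .213 [0.5224 0.3385 0.213 ]
```

View pics/w1.png

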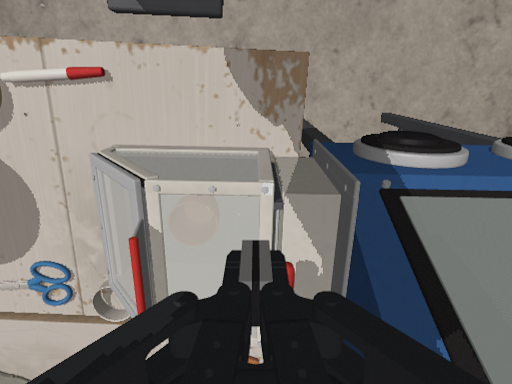

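The wrist view shows the cup through the roof at about (194,218), the lip from (132,237) to (142,313) and the handle's near end at (290,262).

Run:
```python
from h import *
C=cal('wrist')
for nm,uv,z in [("cup",(194,218),.077),("cupl",(169,218),.077),("cupr",(219,218),.077),("lipnear",(133,237),.213),("lipfar",(142,314),.213),("hnear",(289.5,262),.237),("hnear213",(289.5,262),.213)]: print(nm,plane(C,uv,z).round(4))
h=cv2.cvtColor(cv2.imread('pics/w1.png'),cv2.COLOR_BGR2HSV);print(h[218,194],h[230,205],h[270,200],h[205,230])
```

```text
cup [0.5333 0.2282 0.077 ]
cupl [0.5349 0.1954 0.077 ]
cupr [0.5316 0.2609 0.077 ]
lipnear [0.4922 0.2014 0.213 ]
lipfar [0.5731 0.2038 0.213 ]
hnear [0.4954 0.3345 0.237 ]
hnear213 [0.51   0.3381 0.213 ]
[ 16  27 181] [ 17  23 174] [ 21  10 178] [ 25   9 176]
```

Emit:
drive_tool(increments=[[0,-3.6,0.7,0,0],[0,-3.6,0.7,0,0],[0,-3.4,0.7,0,0],[0,0,0,4.5,0],[0,0,0,1.5,0]])

```text
time: 1.85
position: [0.5457, 0.3332, 0.2571]
ee_rot: [-179.9, -0.3, -177.0]
ft_force: [0.2, -0.6, -0.9]
width: 0.0002
finger_force: 0.0
```

Run:
```python
from h import *
a=env.read_camera('side')[90:220,270:420,::-1];b=env.read_camera('scene')[80:210,180:330,::-1]
cv2.imwrite('pics/s1.png',np.hstack([cv2.resize(x,None,fx=2.6,fy=2.6,interpolation=2) for x in(a,b)]))
print(env.read_state()['position'])
```

```text
[0.5447775  0.33291346 0.25824145]
```

View pics/s1.png

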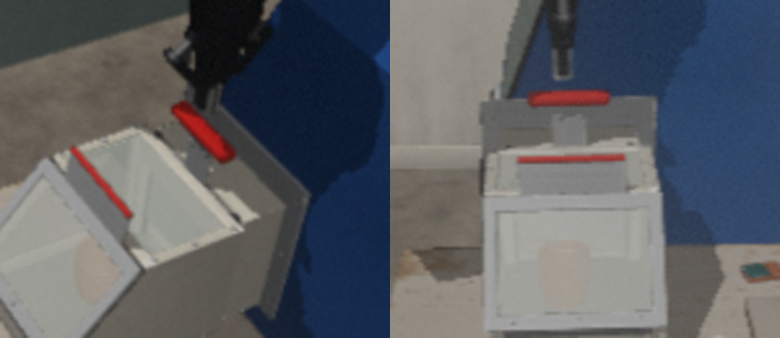

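The fingers stand just over the handle (scene crop, fingertip at (563,75), handle at (569,98)). Pressing now.

Emit:
drive_tool(increments=[[0,0,0,1.2,0],[0,0,0,1,0],[0,0,0,0.8,0],[0,0,0,0.6,0],[0,0,0,0.4,0]])

```text
time: 2.45
position: [0.5463, 0.3332, 0.2214]
ee_rot: [180.0, 0.0, -177.0]
ft_force: [-1.9, 2.7, 2.2]
width: -0.0001
finger_force: 1.1
```

Emit:
drive_tool(increments=[[0,0,0,0.4,0],[0,0,0,0.3,0],[0,0,0,0.3,0],[0,0,0,0.2,0],[0,0,0,0,0]])

```text
time: 2.95
position: [0.5465, 0.3332, 0.213]
ee_rot: [179.9, 0.2, -177.0]
ft_force: [-6.0, -1.3, 13.8]
width: -0.0002
finger_force: 7.4
```

Emit:
drive_tool(increments=[[0,0,0,0.2,0],[0,0,0,0,0]])

```text
time: 3.15
position: [0.5466, 0.3332, 0.2129]
ee_rot: [179.9, 0.3, -177.0]
ft_force: [-9.1, -3.7, 21.5]
width: 0.0003
finger_force: 10.8
```

Emit:
drive_tool(increments=[[0,0,0,-4,0],[0,0,0,-3,0],[0,0,-4.8,0,0],[0,0,-4.8,0,0],[0,0,0,4.5,0]])

```text
time: 3.65
position: [0.5547, 0.2329, 0.2393]
ee_rot: [179.9, 0.8, -177.3]
ft_force: [1.0, 1.2, 1.7]
width: 0.0001
finger_force: 0.0
```

Emit:
drive_tool(increments=[[0,0,0,3,0],[0,0,0,2,0],[0,0,0,0,0]])

```text
time: 3.95
position: [0.55, 0.236, 0.1781]
ee_rot: [-179.9, -0.4, -177.1]
ft_force: [-0.1, 0.0, 0.5]
width: 0.0
finger_force: 0.0
```

Emit:
drive_tool(increments=[[0,0,-1.8,-0.2,0],[0,0,-1.9,-0.9,0],[0,0,-1.9,-0.9,0],[0,0,-1.8,-0.8,0],[0,0,-2,-0.4,0]])

```text
time: 4.45
position: [0.557, 0.1422, 0.2176]
ee_rot: [179.9, 0.2, -177.0]
ft_force: [0.4, 2.5, 1.2]
width: -0.0
finger_force: 1.1
```

Emit:
drive_tool(increments=[[0,0,-2,-0.3,0],[0,0,-2,-0.2,0],[0,0,-1.7,0.3,0]])

```text
time: 4.75
position: [0.5602, 0.0846, 0.2198]
ee_rot: [-180.0, 0.3, -177.1]
ft_force: [-0.9, 0.3, 1.3]
width: 0.0
finger_force: 0.8
```

Emit:
drive_tool(increments=[[0,0,-1.7,0.4,0],[0,0,-1.7,0.5,0],[0,0,-1.4,0.4,0],[0,0,-1.4,0.4,0],[0,0,0,0,0]])

```text
time: 5.25
position: [0.5625, 0.0225, 0.1992]
ee_rot: [-180.0, -0.0, -177.1]
ft_force: [0.6, 0.3, -0.4]
width: -0.0003
finger_force: 0.0
```

Run:
```python
from h import *
a=env.read_camera('side')[90:270,200:420,::-1];b=env.read_camera('scene')[80:260,150:370,::-1]
cv2.imwrite('pics/s2.png',np.hstack([cv2.resize(x,None,fx=1.8,fy=1.8,interpolation=2) for x in(a,b)]))
print(env.read_state()['position'])
```

```text
[0.56254343 0.02422242 0.19958356]
```

View pics/s2.png

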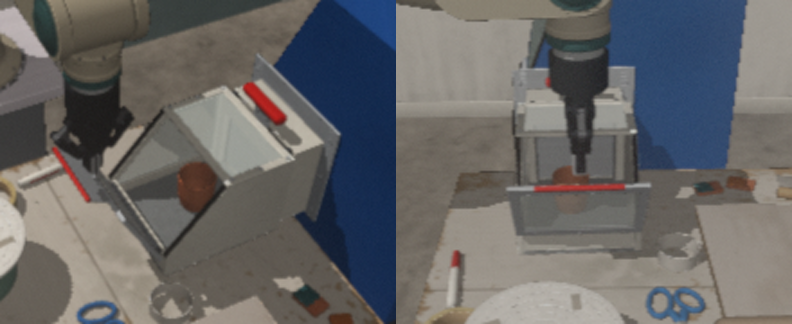

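The flap is past upright and sinking (lip at scene crop (580,188)), and the cup can be seen in the box. I lift clear and measure the cup.

Emit:
drive_tool(increments=[[0,0,0,-4.5,0],[0,0,0,-4.5,0],[0,4.8,0,-1,0],[0,4.8,0,0,0],[0,4.8,0,0,0]])

```text
time: 5.85
position: [0.4174, 0.0175, 0.2999]
ee_rot: [180.0, 0.1, -176.9]
ft_force: [-0.8, 0.1, 0.1]
width: -0.0002
finger_force: 0.0
```

Run:
```python
from h import *
print(env.read_state()['position'])
Cs=[];U=[];B=[]
for n in("scene","side"):
    C=cal(n);im=env.read_camera(n)[:,:,::-1].copy();cv2.imwrite(f'pics/{n}2.png',im);h=cv2.cvtColor(im,cv2.COLOR_BGR2HSV)
    m=cv2.inRange(h,(2,70,50),(15,220,230));u0=proj(C,(.53,.22,.04)).astype(int)
    k=np.zeros_like(m);k[u0[1]-45:u0[1]+45,u0[0]-45:u0[0]+45]=1
    for s,c,mm in comps(m*k,60): print(n,s,c)
    print(n,'red',[ (s,c) for s,c,_ in comps(red(im),30)])
```

```text
[0.41739317 0.01748956 0.29985051]
scene [237, 172, 20, 27, 461] [246.6, 184.6]
scene red [([234, 123, 30, 5, 143], [247.9, 124.9]), ([228, 224, 51, 4, 142], [252.9, 225.5]), ([159, 360, 46, 24, 877], [180.8, 372.7])]
side [298, 180, 23, 28, 483] [308.4, 192.6]
side red [([335, 136, 24, 23, 199], [346.7, 147.1]), ([235, 176, 11, 7, 35], [240.0, 178.7]), ([209, 200, 19, 31, 77], [218.5, 214.5]), ([104, 229, 17, 26, 329], [111.9, 241.3])]
```

Run:
```python
from h import *
Cs=[cal("scene"),cal("side")]
by=lambda p:(lambda d:np.array([-.052*d[0]+.9986*d[1],-.9986*d[0]-.052*d[1],d[2]]))(p-np.array([.562,.1007,0]))
for nm,a,b in [("cup",(246.6,184.6),(308.4,192.6)),("handle",(247.9,124.9),(346.7,147.1)),("lip",(252.9,225.5),(218.5,214.5))]:
    p,r=tri(Cs,[a,b]);print(nm,p.round(4),np.round(r,4),'box',by(p).round(4))
# rim extents
for z in(.077,.043):print(z,plane(Cs[0],(246.6,184.6),z).round(4),plane(Cs[1],(308.4,192.6),z).round(4))
```

```text
cup [0.5426 0.2272 0.0471] [0.0009 0.0009] box [0.1274 0.0128 0.0471]
handle [0.5501 0.3359 0.2021] [0.0015 0.0015] box [ 0.2355 -0.0004  0.2021]
lip [ 0.5635 -0.0752  0.1219] [0.0003 0.0003] box [-0.1757  0.0077  0.1219]
0.077 [0.5444 0.1783 0.077 ] [0.5645 0.2119 0.077 ]
0.043 [0.543  0.2324 0.043 ] [0.5385 0.2301 0.043 ]
```

Emit:
drive_tool(increments=[[0,1,4.7,0,0],[0,1,4.7,0,0],[0,1,4.7,0,0],[0,1,4.7,0,0],[0,1,4.7,0,0]])

```text
time: 6.45
position: [0.3558, 0.2515, 0.2998]
ee_rot: [180.0, 0.1, -177.0]
ft_force: [0.9, -0.1, -0.5]
width: 0.0001
finger_force: 0.0
```

Emit:
drive_tool(increments=[[0,2,4.5,0,0],[0,3.4,3.2,0,0],[0,3.4,3.2,0,0],[0,3.4,3.2,0,0],[0,3.4,3.2,0,0]])

```text
time: 6.95
position: [0.1898, 0.4154, 0.2997]
ee_rot: [179.9, 0.0, -177.0]
ft_force: [0.5, 1.1, -0.2]
width: -0.0003
finger_force: 0.0
```

Emit:
drive_tool(increments=[[0,3.8,3.2,0,0],[0,3.8,3.2,0,0],[0,3.8,3.2,0,0],[0,3.8,3.2,0,0],[0,3.8,3.2,0,0]])

```text
time: 7.45
position: [-0.009, 0.5651, 0.2995]
ee_rot: [180.0, 0.0, -177.0]
ft_force: [1.1, 0.5, 0.4]
width: -0.0
finger_force: 0.0
```

Emit:
drive_tool(increments=[[0,0,5,0,0],[0,0,5,0,0],[0,0,5,0,0],[0,0,5,0,0],[0,0,5,0,0]])

```text
time: 7.95
position: [-0.018, 0.768, 0.2951]
ee_rot: [179.2, 0.0, -177.0]
ft_force: [-0.6, 1.2, 1.0]
width: 0.0001
finger_force: 0.0
```

Emit:
drive_tool(increments=[[0,0,5,0,0],[0,0,5,0,0],[0,0,5,0,0],[0,0,5,0,0],[0,0,0,0,0]])

```text
time: 8.45
position: [-0.0247, 0.8227, 0.2392]
ee_rot: [173.3, 0.2, -177.0]
ft_force: [0.4, -0.4, -1.6]
width: 0.0002
finger_force: 0.0
```

```bash
python3 -c "
from rig import env
print(env.read_state()['joints'])"
```

```text
[ 89.04221811  57.18349361   7.04774932   0.32917688 109.12390686
  -3.87758398]
```

Emit:
drive_tool(increments=[[0,0,5,-2,0],[0,0,5,-2,0],[0,0,5,-2,0],[0,0,5,-2,0],[0,0,5,-2,0]])

```text
time: 8.95
position: [-0.0289, 0.8453, 0.2957]
ee_rot: [164.3, 0.4, -177.1]
ft_force: [0.4, -0.3, -1.1]
width: -0.0002
finger_force: 0.0
```

Emit:
drive_tool(increments=[[0,0,-3,0,0],[0,0,-3,0,0],[0,0,0,0,0]])

```text
time: 9.25
position: [-0.0263, 0.7942, 0.2746]
ee_rot: [165.3, 0.3, -177.1]
ft_force: [0.2, 0.6, -1.0]
width: 0.0001
finger_force: 0.0
```

Tilt gained at the reach limit persists after coming back, so the lean can be built up this way.

Emit:
drive_tool(increments=[[0,0,5,-1,0],[0,0,5,-1,0],[0,0,5,-1,0],[0,0,5,-1,0],[0,0,5,-1,0]])

```text
time: 9.75
position: [-0.0321, 0.8644, 0.328]
ee_rot: [157.9, 0.5, -177.1]
ft_force: [0.6, -0.3, 0.1]
width: -0.0006
finger_force: 0.0
```

Emit:
drive_tool(increments=[[0,0,5,-2,0],[0,0,5,-2,0],[0,0,5,-2,0],[0,0,5,-2,0],[0,0,5,-2,0]])

```text
time: 10.25
position: [-0.0353, 0.8627, 0.4127]
ee_rot: [149.7, 0.5, -177.1]
ft_force: [-1.0, 0.1, 0.1]
width: 0.0002
finger_force: 0.0
```

Emit:
drive_tool(increments=[[0,0,5,-1,0],[0,0,5,-1,0],[0,0,5,-1,0],[0,0,5,-1,0],[0,0,5,-1,0]])

```text
time: 10.75
position: [-0.0382, 0.8711, 0.4752]
ee_rot: [141.2, 0.6, -177.2]
ft_force: [0.3, 0.1, -0.1]
width: -0.0002
finger_force: 0.0
```

Emit:
drive_tool(increments=[[0,0,-3,-3,0],[0,0,-3,-3,0],[0,0,0,0,0]])

```text
time: 11.05
position: [-0.0351, 0.8013, 0.486]
ee_rot: [141.3, 0.6, -177.2]
ft_force: [-0.2, -0.5, 1.0]
width: 0.0001
finger_force: 0.0
```

Emit:
drive_tool(increments=[[8.5,0,0,0,-8.2],[8.5,0,0,0,-8.2],[8.5,0,0,0,-8.2],[8.5,0,0,0,-8.2],[8.5,0,0,0,-8.2]])

```text
time: 11.55
position: [-0.035, 0.8061, 0.4874]
ee_rot: [149.1, 25.1, -142.7]
ft_force: [0.1, -1.2, -0.6]
width: 0.0723
finger_force: 0.0
```

Emit:
drive_tool(increments=[[8.5,0,0,0,-8.2],[8.5,0,0,0,-8.2],[8.5,0,0,0,-8.2],[8.5,0,0,0,-8.2],[8.5,0,0,0,-8.2]])

```text
time: 12.05
position: [-0.035, 0.8061, 0.4874]
ee_rot: [174.6, 38.7, -96.5]
ft_force: [0.7, 0.2, -0.1]
width: 0.0848
finger_force: 0.0
```

Emit:
drive_tool(increments=[[8.5,0,0,0,-8],[8.5,0,0,0,0]])

```text
time: 12.25
position: [-0.0349, 0.806, 0.487]
ee_rot: [-179.1, 39.0, -86.6]
ft_force: [-0.1, 0.3, 0.2]
width: 0.0849
finger_force: 0.0
```

```bash
cat >> h.py <<'E'
def to(*wps):
    s=env.read_state();M=R.from_euler('xyz',s['ee_rot'],degrees=True).as_matrix();p=np.array(s['position'])
    print('t',s['time'],'p',p.round(4),'rot',np.round(s['ee_rot'],1),'j',np.round(s['joints'],1),'zt',M[:,2].round(3),'yt',M[:,1].round(3))
    for w in wps:
        d=M.T@(np.array(w)-p)*100;n=int(np.ceil(np.linalg.norm(d)/4.9));print(w,'tool cm',d.round(2),n,'rows of',(d/n).round(2));p=np.array(w)
E
python3 - <<'E'
from h import *
to((.12,.45,.46),(.45,.10,.42),(.547,.085,.232),(.5394,.2409,.0372))
E
```

```text
t 12.25 p [-0.0349  0.806   0.487 ] rot [-179.1   39.   -86.6] j [ 89.3  26.1  30.8   1.8  84.1 -93.4] zt [-0.022  0.628 -0.778] yt [-0.999 -0.05  -0.012]
(0.12, 0.45, 0.46) tool cm [ 30.05 -13.67 -20.62] 8 rows of [ 3.76 -1.71 -2.58]
(0.45, 0.1, 0.42) tool cm [ 31.21 -31.16 -19.62] 10 rows of [ 3.12 -3.12 -1.96]
(0.547, 0.085, 0.232) tool cm [13.43 -9.39 13.46] 5 rows of [ 2.69 -1.88  2.69]
(0.5394, 0.2409, 0.0372) tool cm [ 0.11  0.21 24.96] 6 rows of [0.02 0.03 4.16]
```

Emit:
drive_tool(increments=[[8.5,3.75,-1.7,-2.6,0],[8.5,3.75,-1.7,-2.6,0],[8.5,3.75,-1.7,-2.6,0],[8.5,3.75,-1.7,-2.6,0],[8.5,3.75,-1.7,-2.6,0]])

```text
time: 12.75
position: [0.0615, 0.5815, 0.4715]
ee_rot: [-179.3, 38.9, -86.9]
ft_force: [1.8, -0.0, 0.1]
width: 0.0851
finger_force: 0.0
```

Emit:
drive_tool(increments=[[8.5,3.75,-1.7,-2.6,0],[8.5,3.75,-1.7,-2.6,0],[8.5,3.75,-1.7,-2.6,0],[8.5,0,0,0,0]])

```text
time: 13.15
position: [0.1213, 0.4458, 0.4646]
ee_rot: [-179.0, 39.0, -87.1]
ft_force: [0.6, 0.5, 0.2]
width: 0.0852
finger_force: 0.0
```

Run:
```python
from h import *
to((.45,.10,.42),(.547,.085,.232),(.5394,.2409,.0372))
```

```text
t 13.15 p [0.1213 0.4458 0.4646] rot [-179.    39.   -87.1] j [  57.9  -31.1   89.    20.3   88.1 -119. ] zt [-0.015  0.629 -0.777] yt [-0.999 -0.04  -0.013]
(0.45, 0.1, 0.42) tool cm [ 30.93 -31.41 -18.78] 10 rows of [ 3.09 -3.14 -1.88]
(0.547, 0.085, 0.232) tool cm [13.38 -9.38 13.52] 5 rows of [ 2.68 -1.88  2.7 ]
(0.5394, 0.2409, 0.0372) tool cm [ 0.13  0.4  24.96] 6 rows of [0.02 0.07 4.16]
```

Run:
```python
from h import *
to((.42,.32,.46),(.547,.085,.30),(.547,.085,.232))
```

```text
t 13.15 p [0.1213 0.4458 0.4646] rot [-179.    39.   -87.1] j [  57.9  -31.1   89.    20.3   88.1 -119. ] zt [-0.015  0.629 -0.777] yt [-0.999 -0.04  -0.013]
(0.42, 0.32, 0.46) tool cm [ 11.22 -29.34  -8.  ] 7 rows of [ 1.6  -4.19 -1.14]
(0.547, 0.085, 0.3) tool cm [ 28.81 -11.54  -2.54] 7 rows of [ 4.12 -1.65 -0.36]
(0.547, 0.085, 0.232) tool cm [4.28 0.09 5.28] 2 rows of [2.14 0.05 2.64]
```

Emit:
drive_tool(increments=[[8.5,1.6,-4.2,-1.15,0],[8.5,1.6,-4.2,-1.15,0],[8.5,1.6,-4.2,-1.15,0],[8.5,1.6,-4.2,-1.15,0],[8.5,1.6,-4.2,-1.15,0]])

```text
time: 13.65
position: [0.3355, 0.3604, 0.4596]
ee_rot: [-179.1, 38.7, -86.8]
ft_force: [0.4, 1.1, -0.4]
width: 0.0851
finger_force: 0.0
```

Emit:
drive_tool(increments=[[8.5,1.6,-4.2,-1.15,0],[8.5,1.6,-4.2,-1.15,0],[8.5,4.1,-1.6,-0.35,0],[8.5,4.1,-1.6,-0.35,0],[8.5,4.1,-1.6,-0.35,0]])

```text
time: 14.15
position: [0.4738, 0.2335, 0.3954]
ee_rot: [179.9, 38.3, -88.2]
ft_force: [0.2, -0.4, 0.2]
width: 0.0851
finger_force: 0.0
```

Run:
```python
from h import *
to((.547,.085,.30),(.547,.085,.232))
```

```text
t 14.15 p [0.4738 0.2335 0.3954] rot [179.9  38.3 -88.2] j [   2.7   -3.6   75.1   39.7  104.  -167.5] zt [-0.021  0.62  -0.784] yt [-0.999 -0.032  0.002]
(0.547, 0.085, 0.3) tool cm [17.73 -6.86 -1.87] 4 rows of [ 4.43 -1.71 -0.47]
(0.547, 0.085, 0.232) tool cm [ 4.22 -0.01  5.33] 2 rows of [ 2.11 -0.01  2.67]
```

J6 is nearly at its limit on this side, so I take the half-turn grasp instead.

Emit:
drive_tool(increments=[[8.5,0,0,0,8.57],[8.5,0,0,0,8.57],[8.5,0,0,0,8.57],[8.5,0,0,0,8.57],[8.5,0,0,0,8.57]])

```text
time: 14.65
position: [0.473, 0.2354, 0.3974]
ee_rot: [151.6, 26.9, -138.2]
ft_force: [0.1, 0.4, 0.2]
width: 0.0849
finger_force: 0.0
```

Emit:
drive_tool(increments=[[8.5,0,0,0,8.57],[8.5,0,0,0,8.57],[8.5,0,0,0,8.57],[8.5,0,0,0,8.57],[8.5,0,0,0,8.57]])

```text
time: 15.15
position: [0.473, 0.2355, 0.3975]
ee_rot: [141.7, 2.5, -175.0]
ft_force: [-0.2, 0.1, -0.5]
width: 0.085
finger_force: 0.0
```

Emit:
drive_tool(increments=[[8.5,0,0,0,8.57],[8.5,0,0,0,8.57],[8.5,0,0,0,8.57],[8.5,0,0,0,8.57],[8.5,0,0,0,8.57]])

```text
time: 15.65
position: [0.473, 0.2355, 0.3975]
ee_rot: [148.4, -22.9, 149.6]
ft_force: [-0.4, 0.3, 0.2]
width: 0.0853
finger_force: 0.0
```

Emit:
drive_tool(increments=[[8.5,0,0,0,8.57],[8.5,0,0,0,8.57],[8.5,0,0,0,8.57],[8.5,0,0,0,8.57],[8.5,0,0,0,8.57]])

```text
time: 16.15
position: [0.473, 0.2355, 0.3975]
ee_rot: [173.5, -37.9, 102.4]
ft_force: [0.3, -0.6, -0.5]
width: 0.085
finger_force: 0.0
```

Emit:
drive_tool(increments=[[8.5,0,0,0,8.57],[8.5,0,0,0,0]])

```text
time: 16.35
position: [0.4728, 0.2354, 0.3973]
ee_rot: [180.0, -38.4, 91.9]
ft_force: [-0.2, -0.6, 0.1]
width: 0.085
finger_force: 0.0
```

Run:
```python
from h import *
to((.547,.085,.30),(.547,.085,.232),(.5394,.2409,.0372))
a=env.read_camera('side')[0:270,160:420,::-1];b=env.read_camera('scene')[0:270,100:360,::-1]
cv2.imwrite('pics/s3.png',np.hstack([cv2.resize(x,None,fx=1.5,fy=1.5,interpolation=2) for x in(a,b)]))
```

```text
t 16.35 p [0.4728 0.2354 0.3973] rot [180.  -38.4  91.9] j [  2.9  -3.7  75.   39.7 103.9  12.6] zt [-0.021  0.62  -0.784] yt [0.999 0.034 0.   ]
(0.547, 0.085, 0.3) tool cm [-18.02   6.9   -1.85] 4 rows of [-4.51  1.73 -0.46]
(0.547, 0.085, 0.232) tool cm [-4.22 -0.    5.33] 2 rows of [-2.11 -0.    2.67]
(0.5394, 0.2409, 0.0372) tool cm [ 0.15 -0.24 24.96] 6 rows of [ 0.03 -0.04  4.16]
```

View pics/s3.png

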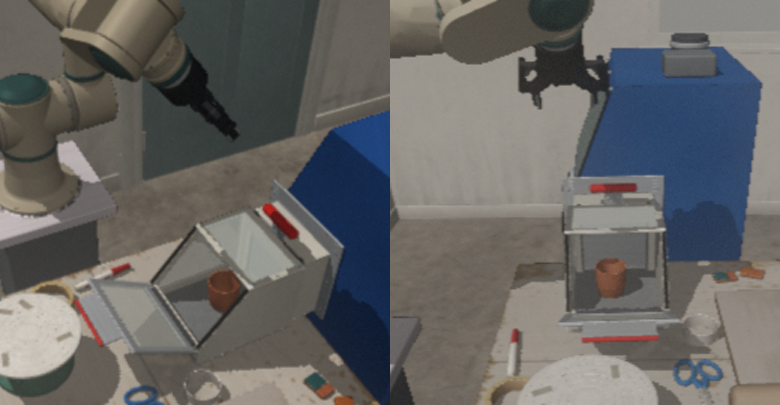

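No camera body sticks out, the flap lies wide open and the cup stands at side crop (224,290), scene crop (611,278). I go to the pre-grasp point.

Emit:
drive_tool(increments=[[8.5,-4.5,1.7,-0.5,0],[8.5,-4.5,1.7,-0.5,0],[8.5,-4.5,1.7,-0.5,0],[8.5,-4.5,1.7,-0.5,0],[8.5,-2.1,0,2.6,0]])

```text
time: 16.95
position: [0.548, 0.0797, 0.2659]
ee_rot: [179.7, -38.3, 92.1]
ft_force: [0.7, 0.4, -0.7]
width: 0.0849
finger_force: 0.0
```

Emit:
drive_tool(increments=[[8.5,-2.1,0,2.6,0],[8.5,0,0,0,0],[8.5,0,0,0,0]])

```text
time: 17.25
position: [0.546, 0.0835, 0.2341]
ee_rot: [179.9, -38.4, 92.2]
ft_force: [0.8, -0.2, 1.4]
width: 0.0854
finger_force: 0.0
```

Run:
```python
from h import *
Cs=[];U=[]
for n in("scene","side","wrist"):
    C=cal(n);im=env.read_camera(n)[:,:,::-1].copy();cv2.imwrite(f'pics/{n}4.png',im);h=cv2.cvtColor(im,cv2.COLOR_BGR2HSV)
    m=cv2.inRange(h,(2,80,50),(15,230,235));u0=proj(C,(.54,.229,.043)).astype(int);print(n,u0)
    k=np.zeros_like(m);k[max(0,u0[1]-90):u0[1]+90,max(0,u0[0]-90):u0[0]+90]=1
    for s,c,mm in comps(m*k,150): print(n,s,c)
to((.5394,.2409,.0372))
```

```text
scene [245 185]
scene [237, 172, 20, 27, 445] [246.8, 184.6]
side [308 193]
side [299, 180, 21, 28, 463] [308.4, 192.8]
side [383, 264, 15, 18, 216] [390.3, 272.1]
wrist [253 155]
wrist [229, 126, 57, 62, 2818] [256.8, 154.6]
t 17.4 p [0.5464 0.0835 0.2358] rot [179.6 -38.3  92.4] j [-13.1   9.8  79.3  37.5  99.9 -11.7] zt [-0.02   0.62  -0.785] yt [0.999 0.038 0.005]
(0.5394, 0.2409, 0.0372) tool cm [ 0.06 -0.21 25.35] 6 rows of [ 0.01 -0.03  4.23]
```

View pics/wrist4.png

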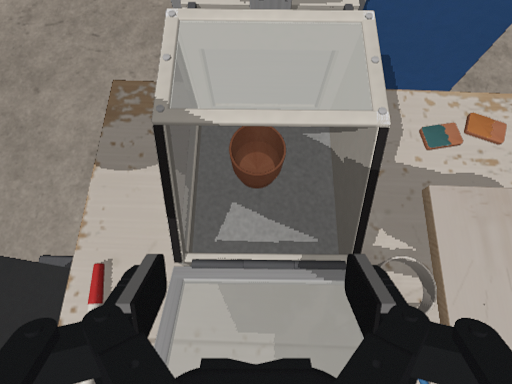

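The wrist view shows the cup centred at (257,155), midway between the fingers (columns 150 and 362), about 4 mm right of my estimate. I go in.

Emit:
drive_tool(increments=[[8.5,0,0.03,4,0],[8.5,0,0.03,4,0],[8.5,0,0.03,4,0],[8.5,0,0.03,4,0],[8.5,0,0.03,2,0]])

```text
time: 17.9
position: [0.5423, 0.1969, 0.0909]
ee_rot: [-180.0, -38.4, 92.2]
ft_force: [-0.1, 0.7, 1.2]
width: 0.085
finger_force: 0.0
```

Run:
```python
from h import *
to((.543,.241,.037))
C=cal('wrist');im=env.read_camera('wrist')[:,:,::-1].copy();cv2.imwrite('pics/w5.png',im);print(proj(C,(.5435,.229,.043)))
print(env.read_state()['ft_force'])
```

```text
t 17.9 p [0.5423 0.1969 0.0909] rot [-180.   -38.4   92.2] j [ -1.4  16.2  89.2  38.9  80.2 -12.5] zt [-0.024  0.62  -0.784] yt [ 0.999  0.039 -0.   ]
(0.543, 0.241, 0.037) tool cm [0.11 0.24 6.96] 2 rows of [0.05 0.12 3.48]
[257.61852135 215.49518039]
[-1.50246781  1.348485   -2.27987021]
```

View pics/w5.png

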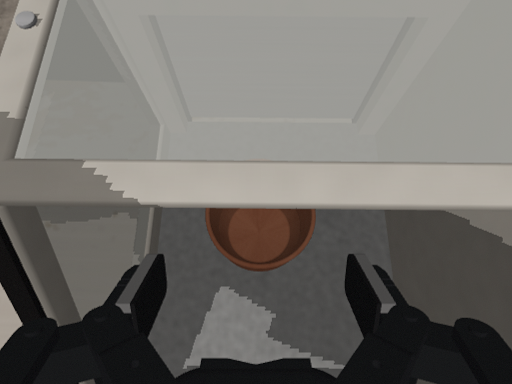

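The cup is between the fingers, rim centre at column 260 against a finger middle of 256. I advance 7 cm with 2 mm sideways.

Emit:
drive_tool(increments=[[8.5,0,0.12,2,0],[8.5,0,0.12,2,0],[8.5,0.1,0,1.5,0],[8.5,0,0,1.2,0],[8.5,0,0,0,0]])

```text
time: 18.45
position: [0.5435, 0.238, 0.0396]
ee_rot: [-179.9, -38.4, 92.1]
ft_force: [-1.2, -0.1, -0.8]
width: 0.0846
finger_force: 0.0
```

Emit:
drive_tool(increments=[[5.5,0,0,0,0],[5.5,0,0,0,0],[5.5,0,0,0,0],[5.5,0,0,0,0],[5.5,0,0,0,0]], grip_force=25)

```text
time: 18.95
position: [0.5445, 0.2372, 0.0412]
ee_rot: [179.9, -38.4, 92.2]
ft_force: [-2.1, -1.5, 5.9]
width: 0.0631
finger_force: 27.5
```

Emit:
drive_tool(increments=[[5.5,0.3,0,-0.4,0],[5.5,0.6,0,-0.8,0],[5.5,0,0,0,0]], grip_force=35)

```text
time: 19.25
position: [0.5447, 0.237, 0.0566]
ee_rot: [179.8, -38.4, 92.2]
ft_force: [1.1, -0.9, -1.3]
width: 0.0629
finger_force: 38.7
```

Emit:
drive_tool(increments=[[5.5,-0.9,0,-0.7,0],[5.5,-1.6,0,-1.25,0],[5.5,-1.7,0.1,-1.35,0],[5.5,-1.6,0,-1.25,0],[5.5,0,0,0,0]])

```text
time: 19.75
position: [0.548, 0.1607, 0.0542]
ee_rot: [-180.0, -38.3, 91.9]
ft_force: [0.7, 0.2, -2.6]
width: 0.0633
finger_force: 38.8
```

Run:
```python
from h import *
to((.545,.165,.20))
a=env.read_camera('side')[110:260,210:400,::-1];b=env.read_camera('scene')[80:230,150:340,::-1]
cv2.imwrite('pics/s6.png',np.hstack([cv2.resize(x,None,fx=2.1,fy=2.1,interpolation=2) for x in(a,b)]))
```

```text
t 19.75 p [0.548  0.1607 0.0542] rot [-180.   -38.3   91.9] j [ -5.2  19.8  89.5  38.8  79.2 -17.5] zt [-0.021  0.62  -0.785] yt [ 0.999  0.034 -0.   ]
(0.545, 0.165, 0.2) tool cm [  9.39  -0.29 -11.17] 3 rows of [ 3.13 -0.1  -3.72]
```

View pics/s6.png

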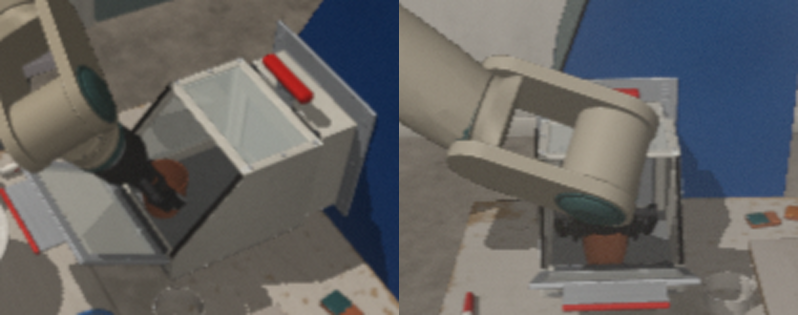

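The cup is held and clear of the roof edge. I lift it and carry it to the wheel.

Emit:
drive_tool(increments=[[5.5,1.3,0,-1.6,0],[5.5,2.2,0,-2.8,0],[5.5,2.2,0,-2.8,0],[5.5,2.2,0,-2.8,0],[5.5,1.7,0,-2.2,0]])

```text
time: 20.35
position: [0.5475, 0.1638, 0.2123]
ee_rot: [179.9, -38.4, 92.3]
ft_force: [0.3, 0.1, -2.0]
width: 0.0629
finger_force: 39.2
```

Run:
```python
from h import *
to((.518,-.173,.20),(.518,-.173,.135))
```

```text
t 20.35 p [0.5475 0.1638 0.2123] rot [179.9 -38.4  92.3] j [-4.9  9.8 82.  38.1 92.8 -6.7] zt [-0.022  0.62  -0.784] yt [0.999 0.038 0.002]
(0.518, -0.173, 0.2) tool cm [-27.06  -4.23 -19.86] 7 rows of [-3.87 -0.6  -2.84]
(0.518, -0.173, 0.135) tool cm [-4.03 -0.01  5.1 ] 2 rows of [-2.02 -0.01  2.55]
```

Emit:
drive_tool(increments=[[5.5,-1.5,-0.25,-1.1,0],[5.5,-2.6,-0.4,-1.9,0],[5.5,-2.6,-0.4,-1.9,0],[5.5,-2.6,-0.4,-1.9,0],[5.5,-2.6,-0.4,-1.9,0]])

```text
time: 20.85
position: [0.5342, 0.0147, 0.2042]
ee_rot: [180.0, -38.4, 92.2]
ft_force: [-0.2, -0.9, -1.0]
width: 0.0628
finger_force: 39.1
```

Emit:
drive_tool(increments=[[5.5,-2.6,-0.4,-1.9,0],[5.5,-2.6,-0.4,-1.9,0],[5.5,-2.6,-0.4,-1.9,0],[5.5,-2.6,-0.4,-1.9,0],[5.5,-2.6,-0.4,-1.9,0]])

```text
time: 21.35
position: [0.5204, -0.1469, 0.1979]
ee_rot: [180.0, -38.4, 92.2]
ft_force: [-0.7, 0.3, -2.2]
width: 0.063
finger_force: 39.1
```

Emit:
drive_tool(increments=[[5.5,-1.5,-0.3,-1.1,0],[5.5,0,0,0,0],[5.5,0,0,0,0]])

```text
time: 21.65
position: [0.5184, -0.1644, 0.1973]
ee_rot: [180.0, -38.4, 92.1]
ft_force: [0.3, 1.0, -1.3]
width: 0.0629
finger_force: 39.1
```

Run:
```python
from h import *
to((.518,-.173,.20),(.518,-.173,.135))
p=np.array(env.read_state()['position'])
Cs=[];U=[]
for n in("scene","side"):
    C=cal(n);im=env.read_camera(n)[:,:,::-1].copy();cv2.imwrite(f'pics/{n}7.png',im);h=cv2.cvtColor(im,cv2.COLOR_BGR2HSV)
    m=cv2.inRange(h,(2,80,50),(15,230,235));u=proj(C,p-[0,.008,0]).astype(int);k=np.zeros_like(m);k[u[1]-45:u[1]+45,u[0]-45:u[0]+45]=1
    for s,c,mm in comps(m*k,60): print(n,u,s,c)
a=cv2.imread('pics/side7.png')[130:280,110:300];b=cv2.imread('pics/scene7.png')[170:320,150:340]
cv2.imwrite('pics/s7.png',np.hstack([cv2.resize(x,None,fx=2.1,fy=2.1,interpolation=2) for x in(a,b)]))
```

```text
t 21.65 p [ 0.5184 -0.1644  0.1973] rot [180.  -38.4  92.1] j [-36.2  21.6  69.7  31.6 111.5 -32.5] zt [-0.023  0.621 -0.784] yt [0.999 0.037 0.   ]
(0.518, -0.173, 0.2) tool cm [-0.51 -0.07 -0.75] 1 rows of [-0.51 -0.07 -0.75]
(0.518, -0.173, 0.135) tool cm [-4.04 -0.    5.09] 2 rows of [-2.02 -0.    2.55]
scene [230 226] [216, 224, 31, 24, 461] [232.0, 235.8]
side [175 196] [164, 179, 25, 21, 322] [177.3, 187.7]
```

View pics/s7.png

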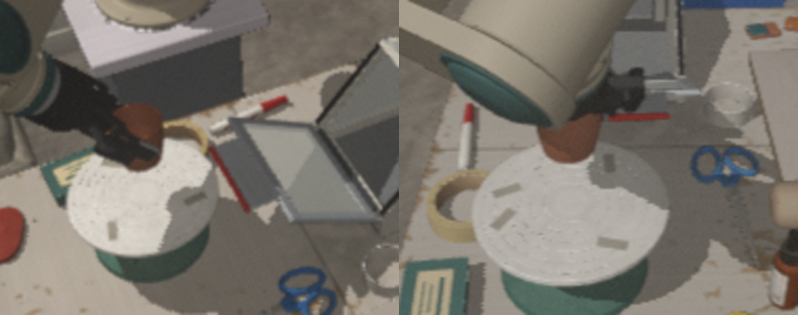

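The cup hangs upright above the plate (scene crop, foot at (570,158)).

Emit:
drive_tool(increments=[[5.5,-0.9,-0.05,0.7,0],[5.5,-0.9,0,0.7,0],[5.5,-0.9,0,0.6,0],[5.5,0,0,0,0]])

```text
time: 22.15
position: [0.5172, -0.1737, 0.1625]
ee_rot: [-179.8, -38.5, 91.9]
ft_force: [0.5, 0.1, -2.3]
width: 0.0628
finger_force: 39.1
```

Run:
```python
from h import *
C=cal('scene');print('foot at z.164:',plane(C,(231.4,245.2),.164))
to((.518,-.173,.135))
C=cal('scene');im=cv2.imread('pics/scene0.png');g=cv2.inRange(cv2.cvtColor(im,cv2.COLOR_BGR2HSV),(0,0,165),(180,50,255))
# plate edge pixels in initial scene view (from picture): left, right, top, bottom
for uv in((186.5,276),(278.5,270),(233,239.5),(231,304)):print(plane(C,uv,.097).round(4))
```

```text
foot at z.164: [ 0.51998671 -0.19025942  0.164     ]
t 22.15 p [ 0.5172 -0.1737  0.1625] rot [-179.8  -38.5   91.9] j [-36.9  23.8  70.9  30.7 109.1 -35. ] zt [-0.025  0.622 -0.783] yt [ 0.999  0.036 -0.003]
(0.518, -0.173, 0.135) tool cm [-1.66  0.09  2.19] 1 rows of [-1.66  0.09  2.19]
[ 0.4244 -0.2087  0.097 ]
[ 0.6169 -0.1945  0.097 ]
[ 0.5162 -0.0952  0.097 ]
[ 0.5207 -0.2819  0.097 ]
```

Emit:
drive_tool(increments=[[5.5,-0.5,0.15,-0.35,0],[5.5,-0.8,0,1.0,0],[5.5,-0.6,0,0.75,0],[5.5,-0.2,0,0.25,0],[5.5,0,0,0,0]])

```text
time: 22.65
position: [0.5194, -0.1798, 0.1381]
ee_rot: [-179.9, -38.4, 92.1]
ft_force: [0.8, -0.3, -0.4]
width: 0.0631
finger_force: 39.1
```

Emit:
drive_tool(increments=[[5.5,-0.12,0,0.16,0],[5.5,-0.12,0,0.16,0],[5.5,0,0,0,0]])

```text
time: 22.95
position: [0.5197, -0.1799, 0.135]
ee_rot: [180.0, -38.4, 92.1]
ft_force: [-0.2, 1.0, -2.0]
width: 0.0626
finger_force: 39.1
```

Emit:
drive_tool(increments=[[5.5,-0.12,0,0.16,0],[5.5,-0.12,0,0.16,0],[5.5,0,0,0,0]])

```text
time: 23.25
position: [0.5196, -0.1798, 0.1307]
ee_rot: [-180.0, -38.4, 92.1]
ft_force: [-0.1, 0.3, -1.5]
width: 0.063
finger_force: 39.1
```

Emit:
drive_tool(increments=[[5.5,-0.09,0,0.12,0],[5.5,-0.06,0,0.08,0],[5.5,0,0,0,0]])

```text
time: 23.55
position: [0.5198, -0.18, 0.13]
ee_rot: [179.9, -38.4, 92.2]
ft_force: [-2.7, 0.5, 5.9]
width: 0.0631
finger_force: 39.7
```

Emit:
drive_tool(increments=[[6.6,0,0,0,0],[7.2,0,0,0,0],[8.5,0,0,0,0],[8.5,0,0,0,0],[8.5,0,0,0,0]], grip_force=20)

```text
time: 24.05
position: [0.5197, -0.1798, 0.1285]
ee_rot: [180.0, -38.4, 92.1]
ft_force: [0.5, -0.1, -0.9]
width: 0.085
finger_force: 0.0
```

Run:
```python
from h import *
to()
C=cal('wrist');im=env.read_camera('wrist')[:,:,::-1].copy();cv2.imwrite('pics/w8.png',im)
```

```text
t 24.05 p [ 0.5197 -0.1798  0.1285] rot [180.  -38.4  92.1] j [-37.2  26.3  71.7  30.  106.3 -37.1] zt [-0.023  0.62  -0.784] yt [0.999 0.037 0.   ]
```

View pics/w8.png

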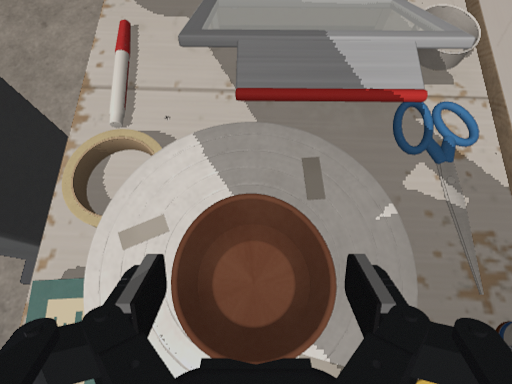

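The cup stands free and upright on the plate (rim spans columns 172–336, plate 84–416, plate's far edge at row 122). I back out along the tool axis and check the centring.

Emit:
drive_tool(increments=[[8.5,0,0,-1.5,0],[8.5,0,0,-3,0],[8.5,0,0,-4,0],[8.5,0,0,-4,0],[8.5,0,0,-4,0]])

```text
time: 24.6
position: [0.5231, -0.2836, 0.2603]
ee_rot: [179.9, -38.3, 92.1]
ft_force: [0.6, -0.6, 0.1]
width: 0.0846
finger_force: 0.0
```

Emit:
drive_tool(increments=[[8.5,0,0,-4,0],[8.5,0,0,0,0],[8.5,0,0,0,0]])

```text
time: 24.9
position: [0.5243, -0.3079, 0.29]
ee_rot: [179.9, -38.3, 92.1]
ft_force: [0.0, 0.1, 0.2]
width: 0.0846
finger_force: 0.0
```

Run:
```python
from h import *
to()
C=cal('wrist');im=env.read_camera('wrist')[:,:,::-1].copy();cv2.imwrite('pics/w9.png',im);h=cv2.cvtColor(im,cv2.COLOR_BGR2HSV)
m=cv2.inRange(h,(2,80,40),(15,240,235))
for s,c,mm in comps(m,1500):
    hull=cv2.convexHull(np.argwhere(mm)[:,::-1].astype(np.int32));P=np.array([plane(C,p[0],.166)[:2] for p in hull],np.float32)
    print('cup',s,c,cv2.minEnclosingCircle(P))
b=cv2.imread('pics/side0.png')
for n in('scene','side'):
    k=cal(n);i=env.read_camera(n)[:,:,::-1].copy();cv2.imwrite(f'pics/{n}9.png',i)
    u=proj(k,(.519,-.184,.13)).astype(int);mk=cv2.inRange(cv2.cvtColor(i,cv2.COLOR_BGR2HSV),(2,80,40),(15,240,235));z=np.zeros_like(mk);z[u[1]-50:u[1]+50,u[0]-50:u[0]+50]=1
    print(n,u,[(s,c) for s,c,_ in comps(mk*z,100)],[(s,c) for s,c,_ in comps(red(i),30)])
cv2.imwrite('pics/v9.png',np.hstack([im[:,:400],cv2.imread('pics/side9.png')[100:,:400][:284].copy() if 0 else cv2.resize(cv2.imread('pics/side9.png'),(400,384))]))
```

```text
t 24.9 p [ 0.5243 -0.3079  0.29  ] rot [179.9 -38.3  92.1] j [-45.2  36.1  39.7  33.  129.2 -31.8] zt [-0.021  0.619 -0.785] yt [0.999 0.036 0.001]
cup [223, 126, 64, 72, 3535] [254.1, 160.8] ((0.5202000737190247, -0.2002386748790741), 0.03863803669810295)
cup [150, 303, 64, 53, 2240] [183.1, 328.6] ((0.4670482277870178, -0.35421082377433777), 0.02756504714488983)
scene [231 255] [([218, 238, 29, 39, 834], [233.5, 258.1])] [([159, 360, 46, 24, 881], [180.8, 372.7])]
side [175 214] [([160, 199, 24, 31, 594], [172.3, 213.1])] [([335, 136, 24, 23, 199], [346.7, 147.1]), ([235, 176, 11, 7, 35], [239.8, 179.0]), ([210, 200, 18, 31, 64], [219.0, 215.0]), ([104, 229, 17, 26, 331], [111.9, 241.4])]
```

View pics/v9.png

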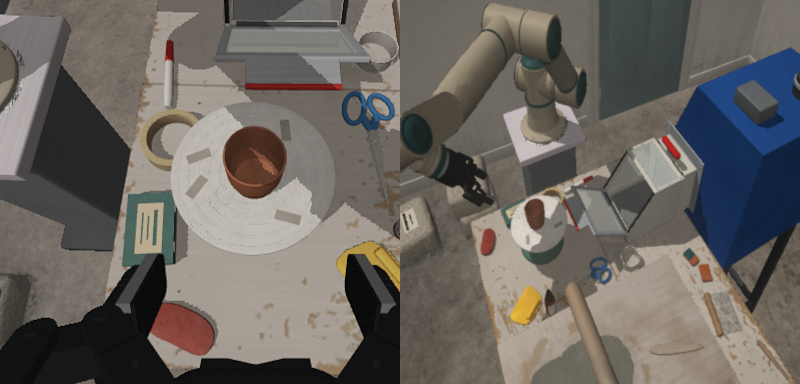

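Run:
```python
from h import *
C=cal('wrist')
w=[plane(C,u,.097)[:2].round(4) for u in((171,178),(335,178),(253,102),(253,254))];print('wheel',w,(w[0][0]+w[1][0])/2,(w[2][1]+w[3][1])/2)
print('foot front+27',plane(C,(254,197.5),.097)[1]+.027,'rim far-33.5',plane(C,(254,126),.166)[1]-.0335,'x',plane(C,(254.5,150),.13)[0])
print(tri([cal('scene'),cal('side')],[(233.5,258.1),(172.3,213.1)]))
```

```text
wheel [array([ 0.4197, -0.1942]), array([ 0.6154, -0.1872]), array([ 0.5135, -0.0844]), array([ 0.5211, -0.2804])] 0.51755 -0.1824
foot front+27 -0.18806010785162594 rim far-33.5 -0.19425850671323153 x 0.5188104049986842
(array([ 0.52066202, -0.19259985,  0.13520391]), [np.float64(0.004094559464895893), np.float64(0.00409455946489591)])
```

The cup stands upright but about 8 mm off centre towards -y, so I regrasp it and shift it.

Emit:
drive_tool(increments=[[8.5,0,0,4,0],[8.5,0,0,4,0],[8.5,0,0,4,0],[8.5,0,0,4,0],[8.5,0,0,2.5,0]])

```text
time: 25.55
position: [0.5187, -0.189, 0.141]
ee_rot: [-179.7, -38.5, 92.0]
ft_force: [1.0, -0.4, -0.8]
width: 0.0849
finger_force: 0.0
```

Emit:
drive_tool(increments=[[8.5,0,0,1.4,0],[8.5,0,0,0.5,0],[8.5,0,0,0,0]])

```text
time: 25.85
position: [0.5198, -0.1803, 0.1295]
ee_rot: [180.0, -38.4, 92.1]
ft_force: [0.6, -0.1, -0.9]
width: 0.0852
finger_force: 0.0
```

Emit:
drive_tool(increments=[[5.5,0,0,0,0],[5.5,0,0,0,0],[5.5,0,0,0,0],[5.5,0,0,0,0],[5.5,0,0,0,0]], grip_force=25)

```text
time: 26.35
position: [0.5201, -0.1812, 0.1306]
ee_rot: [179.9, -38.3, 92.2]
ft_force: [-1.7, -2.4, 6.7]
width: 0.0632
finger_force: 27.2
```

Emit:
drive_tool(increments=[[5.5,0.3,0,-0.4,0],[5.5,0,0,0,0],[5.5,0.3,-0.05,0.25,0],[5.5,0.3,-0.05,0.25,0],[5.5,0,0,0,0]])

```text
time: 26.85
position: [0.5183, -0.1721, 0.1338]
ee_rot: [-180.0, -38.4, 92.1]
ft_force: [0.4, 0.5, -1.7]
width: 0.0632
finger_force: 27.9
```

Emit:
drive_tool(increments=[[5.5,-0.12,0,0.16,0],[5.5,-0.09,0,0.12,0],[5.5,0,0,0,0]])

```text
time: 27.15
position: [0.5184, -0.1728, 0.1307]
ee_rot: [180.0, -38.4, 92.1]
ft_force: [-0.0, 0.4, 1.4]
width: 0.063
finger_force: 28.0
```

Emit:
drive_tool(increments=[[5.5,-0.06,0,0.08,0],[5.5,0,0,0,0]])

```text
time: 27.35
position: [0.5184, -0.1728, 0.1306]
ee_rot: [179.9, -38.4, 92.2]
ft_force: [-3.3, 0.9, 4.5]
width: 0.0633
finger_force: 28.4
```

Emit:
drive_tool(increments=[[6.6,0,0,0,0],[7.2,0,0,0,0],[8.5,0,0,0,0],[8.5,0,0,0,0],[8.5,0,0,0,0]], grip_force=20)

```text
time: 27.85
position: [0.5185, -0.1727, 0.1296]
ee_rot: [180.0, -38.4, 92.1]
ft_force: [0.6, 0.1, -0.4]
width: 0.085
finger_force: 0.0
```

Emit:
drive_tool(increments=[[8.5,0,0,-1.5,0],[8.5,0,0,-3,0],[8.5,0,0,-4,0],[8.5,0,0,-4,0],[8.5,0,0,-4,0]])

```text
time: 28.35
position: [0.5218, -0.2764, 0.2614]
ee_rot: [179.9, -38.3, 92.1]
ft_force: [1.0, -0.8, 0.8]
width: 0.0847
finger_force: 0.0
```

Emit:
drive_tool(increments=[[8.5,0,0,-4,0],[8.5,0,0,0,0],[8.5,0,0,0,0]])

```text
time: 28.65
position: [0.523, -0.3008, 0.2911]
ee_rot: [179.9, -38.3, 92.1]
ft_force: [0.9, 0.2, 0.2]
width: 0.0851
finger_force: 0.0
```

Run:
```python
from h import *
to()
C=cal('wrist');im=env.read_camera('wrist')[:,:,::-1].copy();cv2.imwrite('pics/w10.png',im)
m=cv2.inRange(cv2.cvtColor(im,cv2.COLOR_BGR2HSV),(2,80,40),(15,240,235))
s,c,mm=[q for q in comps(m,1500) if q[1][1]<230][0];x,y,w,h,_=s;print(s)
print('cup y',plane(C,(x+w/2,y+h-.5),.097)[1]+.027,plane(C,(x+w/2,y),.166)[1]-.0335,'x',plane(C,(x+w/2,y+20),.15)[0])
for n in('scene','side'):
    i=env.read_camera(n)[:,:,::-1].copy();print(n,[(s,c) for s,c,_ in comps(red(i),30)])
```

```text
t 28.65 p [ 0.523  -0.3008  0.2911] rot [179.9 -38.3  92.1] j [-44.9  35.   41.2  32.9 128.8 -31.6] zt [-0.021  0.619 -0.785] yt [0.999 0.036 0.001]
[223, 125, 63, 72, 3510]
cup y -0.18106074946069325 -0.18648566752266552 x 0.5184679266597253
scene [([159, 360, 46, 24, 879], [180.8, 372.8])]
side [([335, 136, 24, 23, 200], [346.7, 147.1]), ([235, 176, 11, 7, 35], [239.8, 179.0]), ([210, 200, 18, 31, 63], [218.9, 214.8]), ([104, 229, 17, 26, 333], [111.9, 241.4])]
```

```bash
python3 -c "
from rig import env
print(env.sign_off())"
```

```text
the job is handed in; nothing more can be done
None
```

The job is done and handed in at about 29 s: the shutter was pressed firmly shut before the flap was pushed fully open, and the cup now stands upright within a few millimetres of the middle of the banding wheel, with none of the other things touched.

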